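# Load the knob tumbler and hold its dead-man paddle in the run position

### The job

Pour all six brass knobs from the steel cup into the orange tumbler bowl, and stand the empty cup upright on the bench again. Then press the yellow pad of the spring-loaded run paddle down with the gripper until the paddle is level, in the green, and finish while still holding it there; never push it down into its lower stop, which trips the machine. Leave the other things on the bench where they are.

Things in the scene. Friction and masses are not known exactly. Their poses are not given: they have to be found in the camera images.
- cup: open steel cup, round, slightly tapered, no handle: 54 mm across at the foot, 66 mm at the rim, 85 mm tall, wall 3 mm, inner floor 5 mm up, about 90 g; stands upright on the bench with the six brass knobs in it (heap about 55 mm high). Origin at the centre of its underside, z up through the mouth
- cup_rim (a point): centre of the cup's mouth, 85 mm above its underside on its axis
- tumbler: polishing tumbler fixed to the bench: round blue and black base with an open orange bowl, 200 mm across outside at the rim, 190 mm inside; rim 130 mm above the bench, inner floor 56 mm above it, 130 mm across, with a small central cone up to 90 mm above the bench. Origin on the bench at the middle of the machine, z up
- run_box: dead-man run control fixed to the bench: steel base plate 90 mm (x), y from -95 to +107 mm, 12 mm thick, grey housing on its -y end, paddle reaching from there towards +y. Just past the pad's free end, at y 97 to 103 mm, a scale post 24 mm wide and 118 mm high: white, green, red from the top; green is at 64 to 86 mm. Origin on the bench, 95 mm from the plate's -y end, z up
- paddle (a joint): angle of the spring-loaded paddle, rad: 0 released (slopes 0.25 rad up), 0.25 level (green, run), 0.5 at the lower stop (red, trips). Hinge along the box's x, at y = -50 mm of the run box, 75 mm above the bench; pad middle 110 mm from it. Springs back when let go: 3.5 N down on the pad starts it, 8 N holds it level, 12.5 N takes it to the stop
- paddle_pad (a point): middle of the top face of the yellow pad (50 x 50 mm, 12 mm thick) at the paddle's free end, where to press; about 108 mm above the bench when released, 81 mm when level, 54 mm at the stop; moves with the paddle
- knob1: small brass drawer knob: a 19 mm ball with a 12 mm thick stub that ends 14 mm from the ball's centre, about 30 g; starts in the cup. Origin at the ball's centre
- knob2: small brass drawer knob: a 19 mm ball with a 12 mm thick stub that ends 14 mm from the ball's centre, about 30 g; starts in the cup. Origin at the ball's centre
- knob3: small brass drawer knob: a 19 mm ball with a 12 mm thick stub that ends 14 mm from the ball's centre, about 30 g; starts in the cup. Origin at the ball's centre
- knob4: small brass drawer knob: a 19 mm ball with a 12 mm thick stub that ends 14 mm from the ball's centre, about 30 g; starts in the cup. Origin at the ball's centre
- knob5: small brass drawer knob: a 19 mm ball with a 12 mm thick stub that ends 14 mm from the ball's centre, about 30 g; starts in the cup. Origin at the ball's centre
- knob6: small brass drawer knob: a 19 mm ball with a 12 mm thick stub that ends 14 mm from the ball's centre, about 30 g; starts in the cup. Origin at the ball's centre
- toy_car: red toy car, 90 x 44 x 36 mm; not part of the job, leave it alone
- teacup: white ceramic mug, 76 mm across, 60 mm tall, handle at its +y; not part of the job, leave it alone
- glass_bottle: green glass bottle, 56 mm across, 160 mm tall; not part of the job, leave it alone
- screwdriver: screwdriver lying along its x axis; not part of the job, leave it alone
- wooden_box: closed pale wooden box, 106 x 146 x 69 mm; not part of the job, leave it alone
- polish_tin: closed round tin, 70 mm across, 70 mm tall; not part of the job, leave it alone
- brush: brush lying along its x axis; not part of the job, leave it alone
Mind the look-alikes: they are no part of the job. Leave any purple look-alike of the cup alone. What is shaped like the tumbler but pink is not meant.

How it is judged (in metres and radians):
On the way, in this order (a step that is already met when the one before it is completed fails the run):
1. all six knobs lie in the tumbler's bowl (horizontal distance between each of knob1, knob2, knob3, knob4, knob5, knob6 and tumbler below 0.095 m and z of knob1 in the frame of tumbler between 0.055 and 0.13 m and z of knob2 in the frame of tumbler between 0.055 and 0.13 m and z of knob3 in the frame of tumbler between 0.055 and 0.13 m and z of knob4 in the frame of tumbler between 0.055 and 0.13 m and z of knob5 in the frame of tumbler between 0.055 and 0.13 m and z of knob6 in the frame of tumbler between 0.055 and 0.13 m), for 0.2 s.
2. the cup stands upright on the bench, let go (height (world z) of cup below 0.008 m and angle between cup's own z axis and vertical below 0.12 rad and contact force between the fingers and cup below 0.05 N and linear speed of cup below 0.03 m/s), for 0.2 s.
3. the gripper holds the paddle level (joint 0.17 to 0.33) (value of joint paddle between 0.17 and 0.33 rad and velocity of joint paddle between -0.15 and 0.15 rad/s and contact force between any of the fingers, the arm and run_box above 2 N), for 0.5 s.
At the end, for the whole second after the job is handed in: All six knobs lie in the bowl; the cup stands upright on the bench (within 0.12 rad, underside under 8 mm up), at rest, not touched by the fingers; the gripper presses on the run control with over 2 N and keeps the paddle still at 0.17 to 0.33 rad (0.25 is level) (all of step 1 and all of step 2 and all of step 3); the arm keeps its last pose, push and grip.
It fails at once if the paddle is pushed into its lower stop (beyond 0.46 rad) (value of joint paddle above 0.46 rad).
It fails at once if a bystander is shifted by more than 40 mm (distance of any of toy_car, teacup, glass_bottle, screwdriver, wooden_box, polish_tin, brush from where it was at the start of the episode above 0.04 m).
It also fails if it takes over 70 s, if anything falls off the work surface, if the arm or the gripper's body presses on something with over 40 N, if the wrist force passes 120 N, or if a joint passes its speed limit or range.

### The arm

A 6-joint arm with a two-finger parallel gripper is mounted at the origin on the work surface. World frame = base frame: x ahead of the robot, y to its left, z up, the work surface at z = 0. Lengths are in mm, angles in rad, forces in N, time in s.
With the tool pointing down it reaches from about 250 to 800 mm from the base axis. Payload 3.9 kg.
Tool frame: the origin (TCP) lies at the very end of the fingers, on their centre line; the grasp point (between the pads) lies 19 mm behind it; x points along the fingers, y is the direction in which the jaws open and shut, and the axes are right-handed (so a half turn about x gives the same grasp; the last joint's range is limited). The gripper opens to 85 mm and grips with 20 to 120 N. Pads are 22 mm wide; open, the fingers measure 114 mm over their backs; the gripper's body (76 mm by 85 mm) begins 54 mm behind the grasp point. The pads swing forward as they close: fully open they stand 13 mm farther back than shut.
Start: joints at [-1.335, 0.26, -0.138, 1.173, 0, 1.571], TCP at [122.647, -510.463, 201.904] pointing down, gripper open.
Joint ranges: [-2.78, 2.78], [-0.83, 1.72], [-1.28, 1.37], [-1.9, 2.12], [-1.57, 1.48], [-3.14, 3.14]. Speed limits (rad/s): [2.57, 2.57, 3.14, 3.14, 3.14, 3.14].

### API

Orientations are given as a rotation vector (axis times angle).
In Python, from cell import arm gives the robot as it stands.
- The arm moves only by the tool carry_out, never from a script. Its argument "deltas" is one flat list of numbers, 7 for each row, row after row: the turn, a rotation vector about the world's x, y, z in units of 5 degrees (1.0 is 5 degrees), then the shift along the world's x, y, z in units of 60 mm (1.0 is 60 mm), then the closure, from -1 (fully open) to 1 (shut), so that 0 is half open. A call has 1 to 10 rows; each row shifts and turns the commanded pose from where the row before left it; what a row does not reach is not made up. A row lasts 1/8 s, in which the tool goes at most 62.5 mm and 10.7 degrees, less where a joint would pass 70% of its speed; a pose out of reach is approached as far as the arm can. A call is refused whole if a number of a shift passes 1 or a number of a turn 1, either way. A call with a gripper value outside its range is refused whole. The fingers move at their own pace and stop on an object; "force" is the grip in N (left out, the last holds). Time passes only in rows, so rows that do not move let the fingers close. It gives the time, the measured TCP pose, the force and the opening at its end, in the units of the state.
- arm.get_obs(): the state, without advancing time (a new reading comes with each control period).
- arm.capture(name): name is "scene" or "top"; returns a dict with "image" (480x640x3 uint8, red, green, blue), "depth" (480x640 float32, mm along the optical axis (not along the pixel's ray), 0 where there is no reading), "K" (3x3 intrinsics, pixels), "k1" (the pictures are not rectified: a ray, as slopes to the right and down, at radius r is drawn at 1 + k1 r^2 times it, then the intrinsics apply), "world_to_cam" (4x4, takes a point from world to camera coordinates). Camera axes: x right, y up, looking along -z (the intrinsics and any distortion apply to the point x, -y, -z); pixel columns grow to the right and rows downward; lengths in mm; the calibration is good to about 2 mm. A picture is of the moment at which its call begins.
- arm.close_job(): hands the job in, once; it reports no verdict.
The state is a dict: "time": time; "q": joint angles; "joint_velocities": joint speeds; "effort": joint torques, N m; "tcp_pos": TCP position; "tool_rot": TCP orientation; "ft_force": force on the tool from outside, world axes, zero at the start; "ft_torque": the same for the moment, N m; "finger_gap": finger opening in mm.
Only numpy, scipy, OpenCV 4.12 (cv2) and the standard library are available. Lean on these libraries where they do the work, as an engineer would, in place of code of your own. Each camera call takes 0.05 s, during which the arm holds its last target. There are 200 camera calls.

## Working session

There is one attempt and no reset: what is moved stays moved. The work goes in short steps, Python scripts to look and compute and a tool call to move; the robot and the scene stay as the last step left them, time stands still between calls to the robot, and variables do not carry over. Pictures are saved under pics/ and viewed, about 8 in all and at most 12, crops included, and the job is handed in when it is done.

Besides the shell and the picture viewer there is one more tool, called after "Emit:" as name(argument=value, ...) on one line, values as JSON. carry_out: Moves the arm, as the interface text tells. Its arguments: {"type":"object","properties":{"deltas":{"type":"array","items":{"type":"number"}},"force":{"type":"number"}},"required":["deltas"]}

```bash
mkdir -p pics
cat > h.py <<'E'
import numpy as np, cv2
from cell import arm
def cap(n,f=None):
    c=arm.capture(n)
    if f: cv2.imwrite('pics/'+f,c['image'][:,:,::-1])
    np.savez('last_'+n,**{k:np.asarray(v) for k,v in c.items()})
    return c
def cloud(c):
    K=c['K'];v,u=np.mgrid[0:480,0:640].astype(float)
    xd=(u-K[0,2])/K[0,0];yd=(v-K[1,2])/K[1,1];x,y=xd.copy(),yd.copy()
    for _ in range(8):
        s=1+c['k1']*(x*x+y*y);x,y=xd/s,yd/s
    d=c['depth'];P=np.stack([x*d,-y*d,-d,np.ones_like(d)],-1)
    return (P@np.linalg.inv(c['world_to_cam']).T)[...,:3]
E
python3 - <<'E'
from h import *
for n in('top','scene'):
    c=cap(n,n+'0.png'); print(n,np.linalg.inv(c['world_to_cam']).round(2).tolist(),c['K'][0,0],c['k1'])
print(arm.get_obs())
E
```

```text
top [[-0.02, 0.99, -0.12, 314.76], [-1.0, -0.02, 0.0, -16.1], [0.0, 0.12, 0.99, 1598.52], [0.0, 0.0, 0.0, 1.0]] 617.6103131485032 0.06572773306150574
scene [[0.83, -0.39, 0.4, 1030.85], [0.56, 0.58, -0.59, -816.36], [-0.0, 0.72, 0.7, 1028.73], [0.0, 0.0, 0.0, 1.0]] 592.9488714228153 -0.04600112070706098
{'time': 0.1, 'q': array([-1.33498118e+00,  2.60582027e-01, -1.39237664e-01,  1.17273302e+00,
       -2.83481248e-05,  1.57077090e+00]), 'joint_velocities': array([ 0.00061733, -0.0004199 ,  0.00388603,  0.00141662,  0.00061706,
        0.00239539]), 'effort': array([-2.42429032e-04, -4.06508160e+01,  2.54528081e+01,  1.00956619e-02,
       -3.07623998e-05,  8.75209196e-06]), 'tcp_pos': array([ 122.49082287, -509.81393379,  201.16815028]), 'tool_rot': array([ 2.09682953,  0.25027871, -2.09732524]), 'ft_force': array([1.04535344, 0.52959895, 0.27343591]), 'ft_torque': array([0.02530586, 0.02276132, 0.00949971]), 'finger_gap': 85.18907521526984}
```

View pics/top0.png

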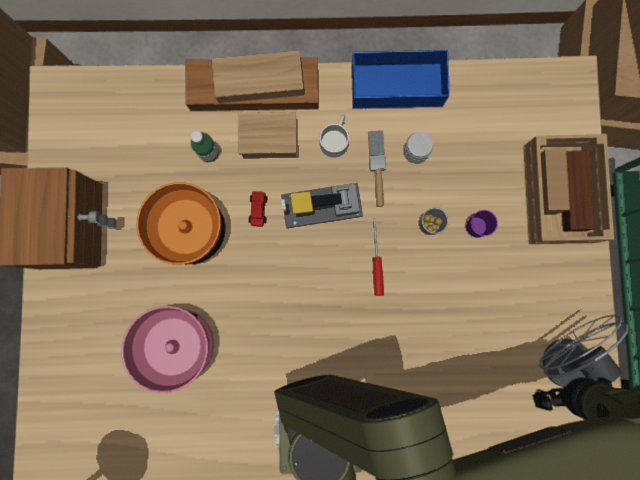

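View pics/scene0.png

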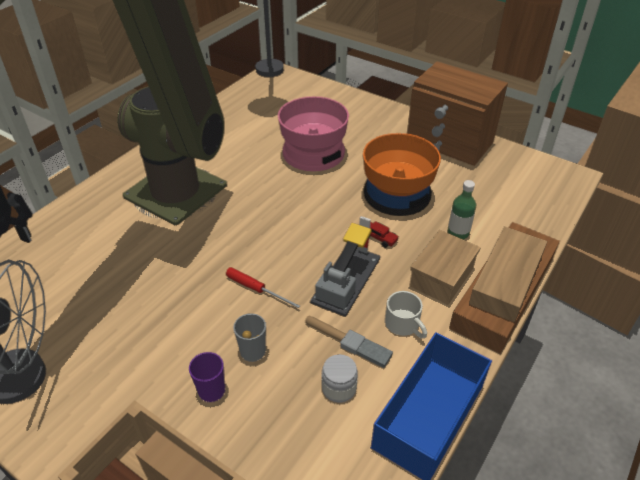

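Top view: the orange tumbler is at (181,224) and the pink look-alike at (168,348). The steel cup with brass knobs is at (433,221) and the purple look-alike at (481,223). The run box is at (322,205) with its pad at (301,203), and the red car is at (258,208). The grey cup and the orange bowl fit the description. Next I'll measure them and take a confirming crop.

```bash
cat > m.py <<'E'
from h import *
c=dict(np.load('last_top.npz'));W=cloud(c);s=dict(np.load('last_scene.npz'));S=cloud(s)
hs=cv2.cvtColor(c['image'],cv2.COLOR_RGB2HSV)
def box(u0,u1,v0,v1,zl,zh,W=W):
    p=W[v0:v1,u0:u1].reshape(-1,3);return p[(p[:,2]>zl)&(p[:,2]<zh)]
def circ(p):
    A=np.c_[2*p[:,:2],np.ones(len(p))];x=np.linalg.lstsq(A,(p[:,:2]**2).sum(1),rcond=None)[0]
    return x[:2].round(1),round(float(np.sqrt(x[2]+x[0]**2+x[1]**2)),1),len(p)
print('cup rim',circ(box(415,452,203,240,79,92)),box(415,452,203,240,79,92)[:,2].mean())
print('purple rim',circ(box(463,500,205,243,79,92)))
print('tumbler rim',circ(box(130,230,175,270,122,140)),box(130,230,175,270,122,140)[:,2].mean())
m=(hs[...,0]>20)&(hs[...,0]<34)&(hs[...,1]>190)&(hs[...,2]>150);m[:185]=0;m[220:]=0;m[:,:288]=0;m[:,318:]=0
p=W[m];print('pad',p.mean(0),p.min(0),p.max(0),m.sum()); v,u=np.where(m);print(cv2.minAreaRect(p[:,:2].astype(np.float32)))
pp=box(278,368,180,232,6,200);pl=pp[(pp[:,2]<17)];print('plate',cv2.minAreaRect(pp[:,:2].astype(np.float32)),cv2.minAreaRect(pl[:,:2].astype(np.float32)),pp[:,2].max())
for n,b in dict(car=(245,270,185,232),brush=(365,388,125,210),driver=(368,388,215,300),tin=(402,436,130,164),mug=(318,352,113,158),bottle=(188,222,128,165)).items():
    q=box(*b,6,250);print(n,q.min(0).round(),q.max(0).round())
a=cv2.resize(c['image'][165:265,270:510],None,fx=3.3,fy=3.3,interpolation=cv2.INTER_CUBIC)
b=cv2.resize(s['image'][210:400,180:400],(305,263));b=s['image'][210:400,180:440]
b=cv2.resize(b,(360,263))
o=np.zeros((600,800,3),np.uint8);o[:330,:792]=a;o[335:598,:360]=b
b=cv2.resize(s['image'][120:310,300:560],(360,263));o[335:598,370:730]=b
cv2.imwrite('pics/crop1.png',o[:,:,::-1])
E
python3 m.py
```

```text
cup rim (array([ 507. , -291.6]), 30.9, 115) 84.61569267935515
purple rim (array([ 498.5, -412.8]), 30.8, 127)
tumbler rim (array([507.4, 327.9]), 96.4, 660) 129.0806485073077m.py:13: RuntimeWarning: Mean of empty slice.
  p=W[m];print('pad',p.mean(0),p.min(0),p.max(0),m.sum()); v,u=np.where(m);print(cv2.minAreaRect(p[:,:2].astype(np.float32)))
  ret = um.true_divide(
Traceback (most recent call last):
  File "m.py", line 13, in <module>
    p=W[m];print('pad',p.mean(0),p.min(0),p.max(0),m.sum()); v,u=np.where(m);print(cv2.minAreaRect(p[:,:2].astype(np.float32)))
                                 ~~~~~^^^
ValueError: zero-size array to reduction operation minimum which has no identity
```

```bash
sed -i "s/^m=(hs.*$/r=c['image'].astype(int);m=(r[...,0]>150)\&(r[...,1]>120)\&(r[...,2]<70);m[:185]=0;m[220:]=0;m[:,:288]=0;m[:,318:]=0/" m.py; python3 m.py
```

```text
cup rim (array([ 507. , -291.6]), 30.9, 115) 84.61569267935515
purple rim (array([ 498.5, -412.8]), 30.8, 127)
tumbler rim (array([507.4, 327.9]), 96.4, 660) 129.0806485073077
pad [553.81893958  34.82839892 116.71063888] [314.75637375 -16.0977666   96.29267801] [ 581.41095427   59.44166212 1598.51597829] 372
((446.0274963378906, 22.427064895629883), (269.6484680175781, 46.4196891784668), 6.58799409866333)
plate ((561.3580322265625, -17.120193481445312), (232.53277587890625, 134.47149658203125), 88.8917236328125) ((561.3580322265625, -17.120193481445312), (232.53277587890625, 134.47149658203125), 88.8917236328125) 122.35570796128604
car [497. 122.   6.] [619. 185.  45.]
brush [ 552. -190.    6.] [ 771. -128.   31.]
driver [ 321. -183.    6.] [ 533. -130.   36.]
tin [ 668. -316.    6.] [ 757. -227.   79.]
mug [688. -97.   6.] [807.  -8.  68.]
bottle [677. 246.   6.] [773. 333. 169.]
```

View pics/crop1.png

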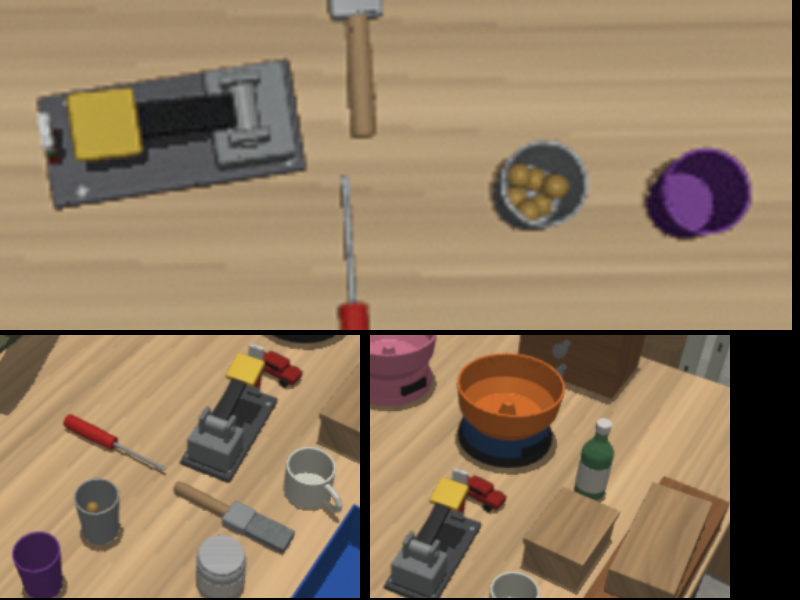

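The enlarged crop confirms it: the steel-grey cup at crop (540,185) holds brass knobs, the empty purple cup at (698,192) is the look-alike, and the bowl is the orange tumbler. The plan is to grasp from the side with the tool dipped 20° on the radial line, carry round, then pour by rolling about the tool axis.

```bash
cat > plan.py <<'E'
from h import *
from scipy.spatial.transform import Rotation as R
def tool(az,p,roll=0):
    # x along fingers (azimuth az deg, dip p deg), y horizontal when roll=0
    a,p=np.radians([az,p]);x=np.array([np.cos(a)*np.cos(p),np.sin(a)*np.cos(p),-np.sin(p)])
    y=np.array([-np.sin(a),np.cos(a),0]);z=np.cross(x,y)
    return R.from_matrix(np.c_[x,y,z])*R.from_rotvec([np.radians(roll),0,0])
def leg(p0,R0,p1,R1,note=''):
    dr=np.degrees((R1*R0.inv()).as_rotvec())/5;dp=(np.array(p1)-p0)/60
    n=int(np.ceil(max(abs(dr).max(),abs(dp).max(),.01)/0.95));print(note,n,'rows of',(dr/n).round(2).tolist(),(dp/n).round(2).tolist())
    return np.array(p1),R1
def now():
    o=arm.get_obs();return o['tcp_pos'],R.from_rotvec(o['tool_rot']),o
E
python3 - <<'E'
from plan import *
p,r,o=now();print(r.as_matrix().round(2).tolist())
for roll in(0,180):
    print(roll);a=tool(-76.5,90,roll);print(a.as_matrix().round(2).tolist())
rl=min((0,180),key=lambda k:(tool(-76.5,90,k)*r.inv()).magnitude());print('roll',rl)
t=tool(-30,20,rl);x=t.as_matrix()[:,0];G=np.array([507,-291,55]);T=G+25*x;print('T',T)
h=np.array([np.cos(np.radians(-30)),np.sin(np.radians(-30)),0])
p,r=leg(p,r,T-130*h+[0,0,120],t,'hover');leg(p,r,T,t,'in')
E
```

```text
[[-0.0, 0.23, -0.97], [0.0, -0.97, -0.23], [-1.0, -0.0, 0.0]]
0
[[-0.0, 0.97, 0.23], [-0.0, 0.23, -0.97], [-1.0, -0.0, 0.0]]
180
[[-0.0, -0.97, -0.23], [-0.0, -0.23, 0.97], [-1.0, 0.0, -0.0]]
roll 0
T [ 527.34494203 -302.74615776   46.44949642]
hover 25 rows of [-0.69, 0.1, 0.92] [0.19, 0.18, -0.02]
in 3 rows of [0.0, 0.0, 0.0] [0.63, -0.36, -0.67]
```

Run:
```python
from plan import *
p,r,o=now()
p,r=leg(p,r,[400,-231,250],tool(-30,90,0),'A')
leg(p,r,[441,-253,196],tool(-30,20,0),'B')
print((tool(-30,90,0)*tool(-76.5,90,90).inv()).as_rotvec())
```

```text
A 29 rows of [-0.0, -0.0, 0.94] [0.16, 0.16, 0.03]
B 13 rows of [-0.54, -0.93, -0.0] [0.05, -0.03, -0.07]
[0.         0.         2.38237443]
```

Emit:
carry_out(deltas=[0, 0, 0.94, 0.16, 0.16, 0.06, -1, 0, 0, 0.94, 0.16, 0.16, 0.06, -1, 0, 0, 0.94, 0.16, 0.16, 0.06, -1, 0, 0, 0.94, 0.16, 0.16, 0.06, -1, 0, 0, 0.94, 0.16, 0.16, 0.06, -1, 0, 0, 0.94, 0.16, 0.16, 0.06, -1, 0, 0, 0.94, 0.16, 0.16, 0.06, -1, 0, 0, 0.94, 0.16, 0.16, 0.06, -1, 0, 0, 0.94, 0.16, 0.16, 0.06, -1, 0, 0, 0.94, 0.16, 0.16, 0.06, -1])

```text
time: 1.35
tcp_pos: [218.8, -413.8, 237.6]
tool_rot: [1.576, 0.923, -1.576]
ft_force: [-1.5, 0.6, -0.6]
finger_gap: 85.4
```

Emit:
carry_out(deltas=[0, 0, 0.94, 0.16, 0.16, 0.03, -1, 0, 0, 0.94, 0.16, 0.16, 0.03, -1, 0, 0, 0.94, 0.16, 0.16, 0.03, -1, 0, 0, 0.94, 0.16, 0.16, 0.03, -1, 0, 0, 0.94, 0.16, 0.16, 0.03, -1, 0, 0, 0.94, 0.16, 0.16, 0.03, -1, 0, 0, 0.94, 0.16, 0.16, 0, -1, 0, 0, 0.94, 0.16, 0.16, 0, -1, 0, 0, 0.94, 0.16, 0.16, 0, -1, 0, 0, 0.94, 0.16, 0.16, 0, -1])

```text
time: 2.6
tcp_pos: [314.7, -317.8, 248.3]
tool_rot: [0.979, 1.34, -0.979]
ft_force: [-0.2, 0.4, -0.5]
finger_gap: 85.3
```

Emit:
carry_out(deltas=[0, 0, 0.94, 0.16, 0.16, 0, -1, 0, 0, 0.94, 0.16, 0.16, 0, -1, 0, 0, 0.94, 0.16, 0.16, 0, -1, 0, 0, 0.94, 0.16, 0.16, 0, -1, 0, 0, 0.94, 0.16, 0.16, 0, -1, 0, 0, 0.94, 0.16, 0.16, 0, -1, 0, 0, 0.94, 0.16, 0.16, 0, -1, 0, 0, 0.94, 0.16, 0.16, 0, -1, 0, 0, 0.94, 0.16, 0.16, 0, -1, 0, 0, 0, 0, 0, 0, -1])

```text
time: 3.85
tcp_pos: [401.1, -231.5, 248.3]
tool_rot: [0.413, 1.532, -0.413]
ft_force: [0.5, -0.1, -0.5]
finger_gap: 85.2
```

Run:
```python
from plan import *
p,r,o=now();print(o['q'].round(2),p.round(1),o['ft_force'].round(1))
leg(p,r,[441,-253,196],tool(-30,20,0),'B')
```

```text
[-0.52  0.14 -0.18  1.26 -0.    0.  ] [ 401.1 -231.5  248.3] [ 0.5 -0.1 -0.5]
B 13 rows of [-0.54, -0.93, 0.0] [0.05, -0.03, -0.07]
```

Emit:
carry_out(deltas=[-0.54, -0.93, 0, 0.05, -0.03, 0, -1, -0.54, -0.93, 0, 0.05, -0.03, 0, -1, -0.54, -0.93, 0, 0.05, -0.03, 0, -1, -0.54, -0.93, 0, 0.05, -0.03, 0, -1, -0.54, -0.93, 0, 0.05, -0.03, 0, -1, -0.54, -0.93, 0, 0.05, -0.03, 0, -1, -0.54, -0.93, 0, 0.05, -0.03, 0, -1])

```text
time: 4.72
tcp_pos: [421.2, -245.0, 248.6]
tool_rot: [0.242, 0.889, -0.491]
ft_force: [0.9, -0.2, -0.1]
finger_gap: 85.0
```

Emit:
carry_out(deltas=[-0.54, -0.93, 0, 0.05, -0.03, -0.1, -1, -0.54, -0.93, 0, 0.05, -0.03, -0.1, -1, -0.54, -0.93, 0, 0.05, -0.03, -0.1, -1, -0.54, -0.93, 0, 0.05, -0.03, -0.1, -1, -0.54, -0.93, 0, 0.05, -0.03, -0.1, -1, -0.54, -0.93, 0, 0.05, -0.03, -0.1, -1, 0, 0, 0, 0, 0, 0, -1])

```text
time: 5.6
tcp_pos: [461.1, -268.3, 272.9]
tool_rot: [0.115, 0.42, -0.519]
ft_force: [-0.4, -0.5, -1.0]
finger_gap: 85.3
```

Run:
```python
from plan import *
p,r,o=now();print(o['q'].round(2),p.round(1),o['ft_force'].round(1),r.as_matrix()[:,0].round(3))
t=tool(-30,20);x=t.as_matrix()[:,0];leg(p,r,np.array([507,-291,55])+25*x,t,'in')
c=cap('scene');cap('top')
a=c['image'][100:440,60:460];cv2.imwrite('pics/s1.png',cv2.resize(a,(700,595))[:,:,::-1])
```

```text
[-0.53 -0.27 -1.28 -0.59 -0.    0.  ] [ 461.1 -268.3  272.9] [-0.4 -0.5 -1. ] [ 0.785 -0.457 -0.417]
in 4 rows of [-0.12, -0.2, 0.01] [0.28, -0.14, -0.94]
```

View pics/s1.png

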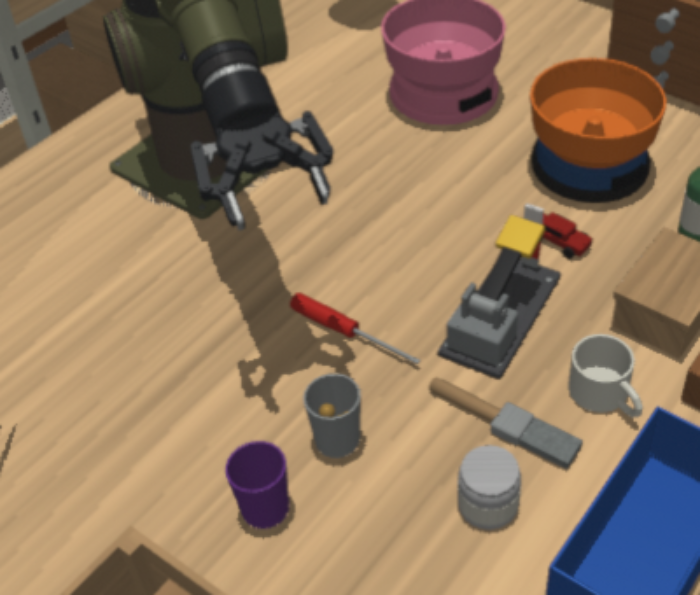

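The arm hit its fold limit (q3 = -1.28) on this radial, shallow dip. The cup stands untouched at crop (333,415). I'll go outward to see what is reachable and fit a planar arm model.

Emit:
carry_out(deltas=[0, 0, 0, 0.5, -0.29, 0.2, -1, 0, 0, 0, 0.5, -0.29, 0, -1, 0, 0, 0, 0.5, -0.29, 0, -1, 0, 0, 0, 0, 0, 0, -1])

```text
time: 6.2
tcp_pos: [552.5, -320.9, 284.6]
tool_rot: [0.115, 0.421, -0.518]
ft_force: [0.0, -0.2, -0.8]
finger_gap: 85.8
```

Run:
```python
from plan import *
p,r,o=now();print(o['q'].round(3).tolist(),p.round(1),r.as_matrix()[:,0].round(3))
D=[([.26058,-.13924,1.17273],122.49,-509.81,201.17),]
Q=[[.26058,-.13924,1.17273],[.14,-.18,1.26],[-.27,-1.28,-.59],o['q'][1:4]]
X=[(np.hypot(122.49,509.81),201.17),(np.hypot(401.1,231.5),248.3),(np.hypot(461.1,268.3),272.9),(np.hypot(p[0],p[1]),p[2])]
A=[];b=[]
for (a,e,w),(R_,z) in zip(Q,X):
    f=a-e;t=f+w
    A+=[[np.sin(a),np.cos(a),np.cos(f),np.cos(t),1,0],[np.cos(a),-np.sin(a),-np.sin(f),-np.sin(t),0,1]];b+=[R_,z]
A=np.array(A);b=np.array(b)
x,_,k,s=np.linalg.lstsq(A,b,rcond=None);print(x.round(1),s.round(3),(A@x-b).round(1))
A0=A[:,[0,1,2,3,5]];x,_,k,s=np.linalg.lstsq(A0,b,rcond=None);print('s=0',x.round(1),s.round(3),(A0@x-b).round(1))
```

```text
[-0.526, -0.062, -1.105, -0.612, -0.0, 0.001] [ 552.5 -320.9  284.6] [ 0.785 -0.456 -0.418]
[603.8 -46.6 550.1 590.7 -91.6 408.9] [3.773 2.847 1.24  0.314 0.135 0.057] [ 0.2 -1.7  0.1  1.3  0.8 -1.2 -1.1  1.7]
s=0 [579.3 -69.6 481.9 548.7 361.7] [3.609 2.311 1.24  0.28  0.132] [ 0.6  1.9  1.2 -3.6  2.2 -3.3 -3.3  5.1]
```

```bash
cat > kin.py <<'E'
import numpy as np
from scipy.optimize import least_squares
Q=[[.26058,-.13924,1.17273],[.14,-.18,1.26],[-.27,-1.28,-.59],[-0.062,-1.105,-0.612]]
X=[(524.3,201.2),(463.1,248.3),(533.5,272.9),(638.9,284.6)]
def row(a,e,w):
    f=a-e;t=f+w;S,C=np.sin,np.cos
    return [[S(a),C(a),C(f),S(f),C(t),1,0],[C(a),-S(a),-S(f),C(f),-S(t),0,1]]
A=np.array([r for q in Q for r in row(*q)]);b=np.array(X).ravel()
def fit(prior,lam):
    n=len(prior);return np.linalg.solve(A.T@A+lam*np.eye(n),A.T@b+lam*np.array(prior))
def ik(x,r,z,p):
    g=lambda u:(np.array(row(u[0],u[1],p-u[0]+u[1]))@x)-[r,z]
    s=least_squares(g,[.3,-.6]);u=s.x;return np.r_[u,p-u[0]+u[1],np.abs(s.fun).max()].round(2)
E
python3 - <<'E'
from kin import *
for pr in([350,0,350,0,250,0,250],[400,50,400,0,250,0,200],[350,0,350,0,350,50,150]):
    x=fit(pr,1e-3);print(x.round(),np.abs(A@x-b).max().round(1))
    for r,z,p in((600,50,35),(600,50,45),(600,50,60),(625,190,0),(625,190,20),(640,230,0)):print(r,z,p,ik(x,r,z,np.radians(p)))
E
```

```text
[559.  -9. 385.  58. 466.  14. 223.] 2.2
600 50 35 [ 0.59 -1.39 -1.36  0.  ]
600 50 45 [ 0.32 -1.17 -0.7   0.  ]
600 50 60 [ 0.24 -0.85 -0.04  0.  ]
625 190 0 [ 1.81 -1.7  -3.51 20.44]
625 190 20 [ 0.43 -1.42 -1.5   0.  ]
640 230 0 [ 1.54 -1.7  -3.25  9.55]
[562.  -7. 384.  60. 466.  11. 219.] 2.1
600 50 35 [ 0.57 -1.39 -1.35  0.  ]
600 50 45 [ 0.31 -1.17 -0.69  0.  ]
600 50 60 [ 0.24 -0.85 -0.04  0.  ]
625 190 0 [ 1.78 -1.71 -3.49 21.53]
625 190 20 [ 0.42 -1.42 -1.49  0.  ]
640 230 0 [ 1.52 -1.71 -3.23  9.33]
[559.  -8. 371.  63. 457.  24. 205.] 2.6
600 50 35 [ 0.59 -1.43 -1.4   0.  ]
600 50 45 [ 0.32 -1.19 -0.72  0.  ]
600 50 60 [ 0.24 -0.87 -0.06  0.  ]
625 190 0 [ 1.69 -1.72 -3.41 38.15]
625 190 20 [ 0.42 -1.45 -1.52  0.  ]
640 230 0 [ 1.43 -1.72 -3.15 21.81]
```

```bash
cat > wrist.py <<'E'
from plan import *
def w(az,p,roll,tcp,L=250,Rt=None):
    Rt=Rt or tool(az,p,roll);x=Rt.as_matrix()[:,0];W=np.array(tcp)-L*x;q1=np.arctan2(W[1],W[0])
    B=R.from_euler('z',q1).inv()*Rt
    m=B.as_matrix();q5=np.arcsin(m[1,0]);pp=np.arctan2(-m[2,0],m[0,0])
    q6=(( R.from_euler('y',pp)*R.from_euler('z',q5)).inv()*B).as_rotvec()[0]
    return dict(q1=round(q1,2),pp=round(np.degrees(pp)),q5=round(q5,2),q6=round(q6,2),W=W.round(),Wr=round(np.hypot(W[0],W[1])))
E
python3 - <<'E'
from wrist import *
# sanity: current
p,r,o=now();print(o['q'].round(2),w(0,0,0,p,Rt=r))
for a,d in((-75,35),(-60,35),(-50,40)):
  print('grasp',a,d,w(a,d,0,[507,-291,60]))
for a in(60,75,90,105):
  for rl in(0,150,-150,180):
    d=20;cz=np.sin(np.radians(35))*np.sin(np.radians(d))+np.cos(np.radians(35))*np.cos(np.radians(d))*np.cos(np.radians(rl))
    print(a,d,rl,'tilt',np.degrees(np.arccos(cz)).round(),w(a,d,rl,[507,328,185]))
E
```

```text
[-0.53 -0.06 -1.11 -0.61 -0.    0.  ] {'q1': np.float64(-0.53), 'pp': 25, 'q5': np.float64(-0.0), 'q6': np.float64(0.0), 'W': array([ 356., -207.,  389.]), 'Wr': 412}
grasp -75 35 {'q1': np.float64(-0.2), 'pp': 57, 'q5': np.float64(-0.82), 'q6': np.float64(0.85), 'W': array([454., -93., 203.]), 'Wr': 463}
grasp -60 35 {'q1': np.float64(-0.27), 'pp': 44, 'q5': np.float64(-0.61), 'q6': np.float64(0.51), 'W': array([ 405., -114.,  203.]), 'Wr': 420}
grasp -50 40 {'q1': np.float64(-0.36), 'pp': 44, 'q5': np.float64(-0.39), 'q6': np.float64(0.35), 'W': array([ 384., -144.,  221.]), 'Wr': 410}
60 20 0 tilt 15.0 {'q1': np.float64(0.31), 'pp': 26, 'q5': np.float64(0.68), 'q6': np.float64(-0.3), 'W': array([390., 125., 271.]), 'Wr': 409}
60 20 150 tilt 118.0 {'q1': np.float64(0.31), 'pp': 26, 'q5': np.float64(0.68), 'q6': np.float64(2.32), 'W': array([390., 125., 271.]), 'Wr': 409}
60 20 -150 tilt 118.0 {'q1': np.float64(0.31), 'pp': 26, 'q5': np.float64(0.68), 'q6': np.float64(-2.92), 'W': array([390., 125., 271.]), 'Wr': 409}
60 20 180 tilt 125.0 {'q1': np.float64(0.31), 'pp': 26, 'q5': np.
[... 1149 characters left out ...]
.18), 'pp': 64, 'q5': np.float64(1.18), 'q6': np.float64(2.06), 'W': array([507.,  93., 271.]), 'Wr': 515}
105 20 0 tilt 15.0 {'q1': np.float64(0.18), 'pp': 103, 'q5': np.float64(1.21), 'q6': np.float64(-1.82), 'W': array([568., 101., 271.]), 'Wr': 577}
105 20 150 tilt 118.0 {'q1': np.float64(0.18), 'pp': 103, 'q5': np.float64(1.21), 'q6': np.float64(0.8), 'W': array([568., 101., 271.]), 'Wr': 577}
105 20 -150 tilt 118.0 {'q1': np.float64(0.18), 'pp': 103, 'q5': np.float64(1.21), 'q6': np.float64(1.85), 'W': array([568., 101., 271.]), 'Wr': 577}
105 20 180 tilt 125.0 {'q1': np.float64(0.18), 'pp': 103, 'q5': np.float64(1.21), 'q6': np.float64(1.32), 'W': array([568., 101., 271.]), 'Wr': 577}
```

Run:
```python
from plan import *
p,r,o=now();t=tool(-75,35);x=t.as_matrix()[:,0];T=np.array([507,-291,60])+25*x;print(T.round())
h=np.array([np.cos(np.radians(-75)),np.sin(np.radians(-75)),0]);
p,r=leg(p,r,T-100*h+[0,0,150],t,'hover');p,r=leg(p,r,T-70*x,t,'down');leg(p,r,T,t,'in')
```

```text
[ 512. -311.   46.]
hover 10 rows of [0.17, 0.13, -0.89] [-0.11, 0.18, -0.15]
down 2 rows of [0.0, 0.0, 0.0] [0.09, -0.34, -0.92]
in 1 rows of [0.0, 0.0, 0.0] [0.25, -0.92, -0.67]
```

Emit:
carry_out(deltas=[0.17, 0.13, -0.89, -0.11, 0.18, -0.15, -1, 0.17, 0.13, -0.89, -0.11, 0.18, -0.15, -1, 0.17, 0.13, -0.89, -0.11, 0.18, -0.15, -1, 0.17, 0.13, -0.89, -0.11, 0.18, -0.15, -1, 0.17, 0.13, -0.89, -0.11, 0.18, -0.15, -1, 0.17, 0.13, -0.89, -0.11, 0.18, -0.15, -1, 0.17, 0.13, -0.89, -0.11, 0.18, -0.15, -1, 0.17, 0.13, -0.89, -0.11, 0.18, -0.15, -1, 0.17, 0.13, -0.89, -0.11, 0.18, -0.15, -1, 0.17, 0.13, -0.89, -0.11, 0.18, -0.15, -1])

```text
time: 7.45
tcp_pos: [483.1, -211.6, 194.3]
tool_rot: [0.4, 0.523, -1.264]
ft_force: [0.5, -0.6, -1.0]
finger_gap: 85.3
```

Emit:
carry_out(deltas=[0, 0, 0, 0.05, -0.17, -0.46, -1, 0, 0, 0, 0.05, -0.17, -0.46, -1, 0, 0, 0, 0.05, -0.17, -0.46, -1, 0, 0, 0, 0.05, -0.17, -0.46, -1, 0, 0, 0, 0, 0, 0, -1, 0, 0, 0, 0, 0, 0, -1])

```text
time: 8.2
tcp_pos: [496.6, -252.7, 84.9]
tool_rot: [0.4, 0.522, -1.262]
ft_force: [-0.5, 0.8, -0.1]
finger_gap: 85.1
```

Run:
```python
from plan import *
p,r,o=now();print(o['q'].round(2),p.round(1),o['ft_force'].round(1))
t=tool(-75,35);x=t.as_matrix()[:,0];leg(p,r,np.array([507,-291,60])+25*x,t,'in')
c=cap('scene');d=cap('top');a=cv2.resize(c['image'][230:410,150:350],(440,396));b=cv2.resize(d['image'][140:300,370:510],(350,400))
o=np.zeros((400,800,3),np.uint8);o[:396,:440]=a;o[:,445:795]=b;cv2.imwrite('pics/s2.png',o[:,:,::-1])
```

```text
[ 0.06  0.37 -0.87  0.04 -0.93  1.22] [ 496.6 -252.7   84.9] [-0.5  0.8 -0.1]
in 2 rows of [-0.01, 0.0, -0.02] [0.13, -0.48, -0.33]
```

View pics/s2.png

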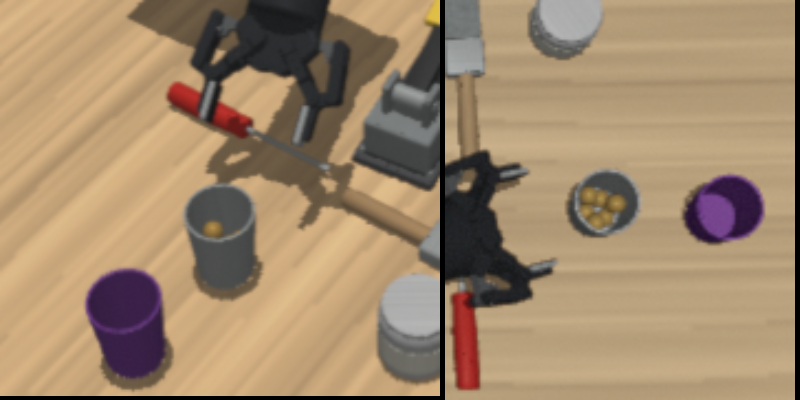

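The cup is at top crop (605,203). The open fingertips, at (525,172) and (555,267), line up laterally but look further short than planned, so I'll check the depth there before going in.

Run:
```python
from plan import *
c=dict(np.load('last_top.npz'));W=cloud(c)
for u,v in((400,209),(402,209),(411,248),(413,247)):print(u,v,W[v,u].round())
for (u0,u1,v0,v1) in((390,418,203,216),(395,420,240,254)):
    q=W[v0:v1,u0:u1].reshape(-1,3);q=q[(q[:,2]>55)&(q[:,2]<140)];i=q[:,1].argmin();print('tip',q[i].round(),len(q))
q=W[203:240,415:452].reshape(-1,3);q=q[(q[:,2]>79)&(q[:,2]<92)];print('rim',q.min(0).round(),q.max(0).round())
```

```text
400 209 [ 531. -203.  125.]
402 209 [ 530. -208.  126.]
411 248 [ 436. -226.  126.]
413 247 [ 449. -251.   -8.]
tip [ 531. -211.  122.] 65
tip [ 446. -235.  117.] 70
rim [ 475. -324.   79.] [ 540. -260.   92.]
```

Emit:
carry_out(deltas=[0, 0, 0, 0.09, -0.33, -0.22, -1, 0, 0, 0, 0.09, -0.33, -0.22, -1, 0, 0, 0, 0.08, -0.32, -0.22, -1, 0, 0, 0, 0, 0, 0, -1, 0, 0, 0, 0, 0, 0, -1])

```text
time: 8.93
tcp_pos: [513.0, -311.1, 45.4]
tool_rot: [0.401, 0.521, -1.261]
ft_force: [0.1, 0.0, 0.3]
finger_gap: 85.5
```

Emit:
carry_out(deltas=[0, 0, 0, 0, 0, 0, 1, 0, 0, 0, 0, 0, 0, 1, 0, 0, 0, 0, 0, 0, 1, 0, 0, 0, 0, 0, 0, 1, 0, 0, 0, 0, 0, 0, 1, 0, 0, 0, 0, 0, 0, 1, 0, 0, 0, 0, 0, 0, 1, 0, 0, 0, 0, 0, 0, 1], force=60)

```text
time: 9.93
tcp_pos: [512.9, -311.6, 46.5]
tool_rot: [0.399, 0.518, -1.262]
ft_force: [-3.1, 3.5, 7.3]
finger_gap: 58.7
```

Run:
```python
from plan import *
p,r,o=now();print(o['q'].round(2),p.round(1),o['ft_force'].round(1),o['finger_gap'])
c=cap('scene');d=cap('top');a=cv2.resize(c['image'][230:410,150:350],(440,396));b=cv2.resize(d['image'][140:300,370:510],(350,400))
o=np.zeros((400,800,3),np.uint8);o[:396,:440]=a;o[:,445:795]=b;cv2.imwrite('pics/s3.png',o[:,:,::-1])
```

```text
[-0.08  0.47 -0.92 -0.27 -0.88  1.01] [ 512.9 -311.6   46.5] [-3.1  3.5  7.3] 58.70619573341743
```

View pics/s3.png

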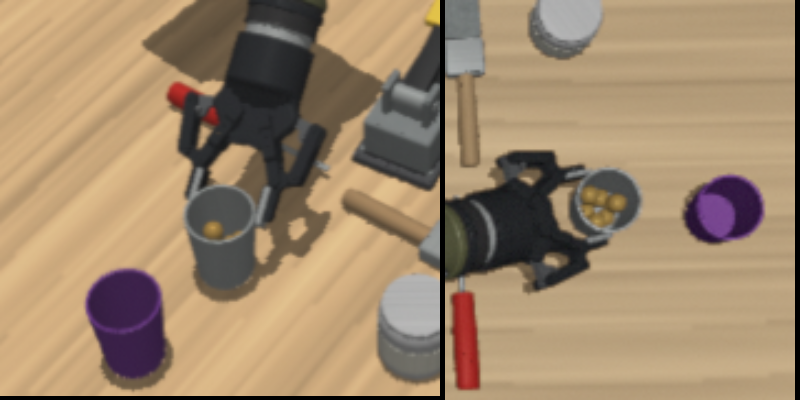

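The gap reads 58.7 mm with the pads behind the cup's middle, so the grip sits on the rear half. I'll reopen, go 8 mm further in (there is palm room) and regrip.

Emit:
carry_out(deltas=[0, 0, 0, 0, 0, 0, -1, 0, 0, 0, 0, 0, 0, -1, 0, 0, 0, 0, 0, 0, -1, 0, 0, 0, 0, 0, 0, -1, 0, 0, 0, 0, 0, 0, -1, 0, 0, 0, 0.03, -0.13, 0.03, -1, 0, 0, 0, 0, 0, 0, -1])

```text
time: 10.9
tcp_pos: [514.8, -319.9, 46.7]
tool_rot: [0.401, 0.521, -1.262]
ft_force: [0.2, -0.5, 0.1]
finger_gap: 85.5
```

Emit:
carry_out(deltas=[0, 0, 0, 0, 0, 0, 1, 0, 0, 0, 0, 0, 0, 1, 0, 0, 0, 0, 0, 0, 1, 0, 0, 0, 0, 0, 0, 1, 0, 0, 0, 0, 0, 0, 1, 0, 0, 0, 0, 0, 0, 1, 0, 0, 0, 0, 0, 0, 1], force=60)

```text
time: 11.78
tcp_pos: [515.0, -319.5, 47.1]
tool_rot: [0.4, 0.52, -1.262]
ft_force: [0.3, 1.1, 6.3]
finger_gap: 61.8
```

Emit:
carry_out(deltas=[0, 0, 0, 0, 0, 0.2, 1, 0, 0, 0, 0, 0, 0.5, 1, 0, 0, 0, 0, 0, 0.6, 1, 0, 0, 0, 0, 0, 0.6, 1, 0, 0, 0, 0, 0, 0.6, 1, 0, 0, 0, 0, 0, 0.6, 1, 0, 0, 0, 0, 0, 0.5, 1, 0, 0, 0, 0, 0, 0, 1])

```text
time: 12.78
tcp_pos: [515.4, -319.0, 263.4]
tool_rot: [0.403, 0.52, -1.26]
ft_force: [-0.1, -0.1, -3.5]
finger_gap: 62.0
```

```bash
cat > pour.py <<'E'
from wrist import *
G0=np.array([507.,-291.6,0]);t0=tool(-75,35);T0=np.array([515,-319.5,47.1])
foot_l=t0.inv().apply(G0-T0);ax_l=t0.inv().apply([0,0,1.])   # foot, axis in tool frame
C=np.array([507.4,327.9,0])
def cup(T,Rt):
    f=Rt.apply(foot_l)+T;a=Rt.apply(ax_l);rim=f+85*a
    d=np.array([0,0,-1.])+a*a[2];n=np.linalg.norm(d);lip=rim+(33*d/n if n>1e-6 else 0);return f,a,rim,lip
if __name__=='__main__':
    p,r,o=now();print(p.round(1),o['finger_gap'],o['ft_force'].round(1))
    T=np.array([507,375,190])
    for d in(35,20,12):
      for rl in(0,60,90,110,130,150,180):
        Rt=tool(90,d,rl);f,a,rim,lip=cup(T,Rt);print(d,rl,'tilt',np.degrees(np.arccos(a[2])).round(),'lip',(lip-C).round(),'foot',(f-C).round(),'q6',w(0,0,0,T,Rt=Rt)['q6'],w(0,0,0,T,Rt=Rt)['q5'])
E
python3 pour.py
```

```text
[ 515.4 -319.   263.4] 61.963020489366144 [-0.1 -0.1 -3.5]
35 0 tilt nan lip [  0.  18. 228.] foot [  0.  18. 143.] q6 -1.04 0.89
35 60 tilt 48.0 lip [ 33.   7. 197.] foot [-48.  34. 165.] q6 0.01 0.89
35 90 tilt 71.0 lip [ 23.   4. 185.] foot [-56.  49. 188.] q6 0.53 0.89
35 110 tilt 84.0 lip [ 15.   5. 179.] foot [-52.  60. 203.] q6 0.88 0.89
35 130 tilt 96.0 lip [  8.   7. 175.] foot [-43.  70. 217.] q6 1.23 0.89
35 150 tilt 105.0 lip [  3.  10. 174.] foot [-28.  77. 227.] q6 1.58 0.89
35 180 tilt 110.0 lip [ -1.  13. 173.] foot [ -1.  81. 233.] q6 2.1 0.89
20 0 tilt 15.0 lip [  0. -23. 211.] foot [  0.  31. 137.] q6 -0.89 1.13
20 60 tilt 54.0 lip [ 29.  -3. 185.] foot [-48.  41. 163.] q6 0.16 1.13
20 90 tilt 79.0 lip [ 19.   1. 173.] foot [-56.  50. 188.] q6 0.68 1.13
20 110 tilt 94.0 lip [ 11.   4. 168.] foot [-52.  56. 206.] q6 1.03 1.13
20 130 tilt 107.0 lip [  4.   8. 165.] foot [-43.  62. 222.] q6 1.38 1.13
20 150 tilt 118.0 lip [ -1.  14. 164.] foot [-28.  66. 234.] q6 1.73 1.13
20 180 tilt 125.0 lip [ -1.  18. 165.] foot [ -1.  69. 241.] q6 2.25 1.13
12 0 tilt 23.0 lip [  0. -25. 201.] foot [  0.  39. 135.] q6 -0.68 1.24
12 60 tilt 59.0 lip [ 27.  -6. 178.] foot [-48.  44. 162.] q6 0.37 1.24
12 90 tilt 83.0 lip [ 17.   0. 166.] foot [-56.  50. 189.] q6 0.89 1.24
12 110 tilt 99.0 lip [  9.   5. 162.] foot [-52.  54. 207.] q6 1.24 1.24
12 130 tilt 113.0 lip [  1.  10. 160.] foot [-43.  58. 224.] q6 1.59 1.24
12 150 tilt 125.0 lip [ -3.  16. 160.] foot [-28.  60. 236.] q6 1.94 1.24
12 180 tilt 133.0 lip [ -1.  22. 161.] foot [ -1.  62. 243.] q6 2.46 1.24pour.py:13: RuntimeWarning: invalid value encountered in arccos
  Rt=tool(90,d,rl);f,a,rim,lip=cup(T,Rt);print(d,rl,'tilt',np.degrees(np.arccos(a[2])).round(),'lip',(lip-C).round(),'foot',(f-C).round(),'q6',w(0,0,0,T,Rt=Rt)['q6'],w(0,0,0,T,Rt=Rt)['q5'])
```

Run:
```python
from pour import *
p,r,o=now()
p,r=leg(p,r,[610,20,290],tool(10,35),'A');print(w(10,35,0,p))
p,r=leg(p,r,[495,390,240],tool(90,35),'B')
p,r=leg(p,r,[495,390,200],tool(90,20,75),'C')
p,r=leg(p,r,[495,390,175],tool(90,15,165),'D')
```

```text
A 18 rows of [-0.0, -0.0, 0.94] [0.09, 0.31, 0.02]
{'q1': np.float64(-0.04), 'pp': 36, 'q5': np.float64(0.17), 'q6': np.float64(-0.12), 'W': array([408., -16., 433.]), 'Wr': 409}
B 17 rows of [0.0, -0.0, 0.94] [-0.11, 0.36, -0.05]
C 15 rows of [0.17, 0.89, -0.46] [0.0, 0.0, -0.04]
D 19 rows of [0.04, 0.9, -0.28] [0.0, 0.0, -0.02]
```

Emit:
carry_out(deltas=[0, 0, 0.94, 0.09, 0.31, 0.04, 1, 0, 0, 0.94, 0.09, 0.31, 0.04, 1, 0, 0, 0.94, 0.09, 0.31, 0.04, 1, 0, 0, 0.94, 0.09, 0.31, 0.04, 1, 0, 0, 0.94, 0.09, 0.31, 0.04, 1, 0, 0, 0.94, 0.09, 0.31, 0.04, 1, 0, 0, 0.94, 0.09, 0.31, 0.04, 1, 0, 0, 0.94, 0.09, 0.31, 0.04, 1, 0, 0, 0.94, 0.09, 0.31, 0.04, 1])

```text
time: 13.9
tcp_pos: [560.9, -150.8, 279.0]
tool_rot: [0.172, 0.604, -0.546]
ft_force: [0.3, -0.1, -3.4]
finger_gap: 61.6
```

Emit:
carry_out(deltas=[0, 0, 0.94, 0.09, 0.31, 0.02, 1, 0, 0, 0.94, 0.09, 0.31, 0.02, 1, 0, 0, 0.94, 0.09, 0.31, 0.02, 1, 0, 0, 0.94, 0.09, 0.31, 0.02, 1, 0, 0, 0.94, 0.09, 0.31, 0.02, 1, 0, 0, 0.94, 0.09, 0.31, 0, 1, 0, 0, 0.94, 0.09, 0.31, 0, 1, 0, 0, 0.94, 0.09, 0.31, 0, 1, 0, 0, 0.94, 0.09, 0.31, 0, 1])

```text
time: 15.02
tcp_pos: [609.2, 16.4, 284.6]
tool_rot: [-0.05, 0.62, 0.169]
ft_force: [-0.5, 0.5, -1.9]
finger_gap: 61.6
```

Emit:
carry_out(deltas=[0, 0, 0.94, -0.11, 0.36, 0, 1, 0, 0, 0.94, -0.11, 0.36, 0, 1, 0, 0, 0.94, -0.11, 0.36, 0, 1, 0, 0, 0.94, -0.11, 0.36, 0, 1, 0, 0, 0.94, -0.11, 0.36, 0, 1, 0, 0, 0.94, -0.11, 0.36, 0, 1, 0, 0, 0.94, -0.11, 0.36, 0, 1, 0, 0, 0.94, -0.11, 0.36, 0, 1, 0, 0, 0.94, -0.11, 0.36, 0, 1])

```text
time: 16.15
tcp_pos: [550.0, 210.3, 285.6]
tool_rot: [-0.275, 0.577, 0.883]
ft_force: [0.8, 0.8, -3.8]
finger_gap: 62.1
```

Emit:
carry_out(deltas=[0, 0, 0.94, -0.11, 0.36, -0.1, 1, 0, 0, 0.94, -0.11, 0.36, -0.1, 1, 0, 0, 0.94, -0.11, 0.36, -0.1, 1, 0, 0, 0.94, -0.11, 0.36, -0.1, 1, 0, 0, 0.94, -0.11, 0.36, -0.1, 1, 0, 0, 0.94, -0.11, 0.36, -0.1, 1, 0, 0, 0.94, -0.11, 0.36, -0.1, 1, 0, 0, 0.94, -0.11, 0.36, -0.1, 1, 0, 0, 0, 0, 0, 0, 1])

```text
time: 17.27
tcp_pos: [498.4, 383.0, 237.9]
tool_rot: [-0.475, 0.489, 1.515]
ft_force: [-0.6, -0.6, -2.4]
finger_gap: 61.7
```

Run:
```python
from pour import *
p,r,o=now();print(p.round(1),o['q'].round(2),r.as_matrix()[:,0].round(2),o['finger_gap'],o['ft_force'].round(1))
p,r=leg(p,r,[495,390,200],tool(90,20,75),'C')
p,r=leg(p,r,[495,390,175],tool(90,15,165),'D')
c=cap('scene');d=cap('top');a=cv2.resize(c['image'][80:280,300:520],(440,400));b=cv2.resize(d['image'][140:300,100:240],(350,400))
o=np.zeros((400,800,3),np.uint8);o[:,:440]=a;o[:,445:795]=b;cv2.imwrite('pics/s4.png',o[:,:,::-1])
```

```text
[498.4 383.  237.9] [ 0.19  0.26 -0.46  0.59  0.93 -1.24] [-0.    0.82 -0.58] 61.67294886664661 [-0.6 -0.6 -2.4]
C 14 rows of [0.19, 0.95, -0.5] [-0.0, 0.01, -0.05]
D 19 rows of [0.04, 0.9, -0.28] [0.0, 0.0, -0.02]
```

View pics/s4.png

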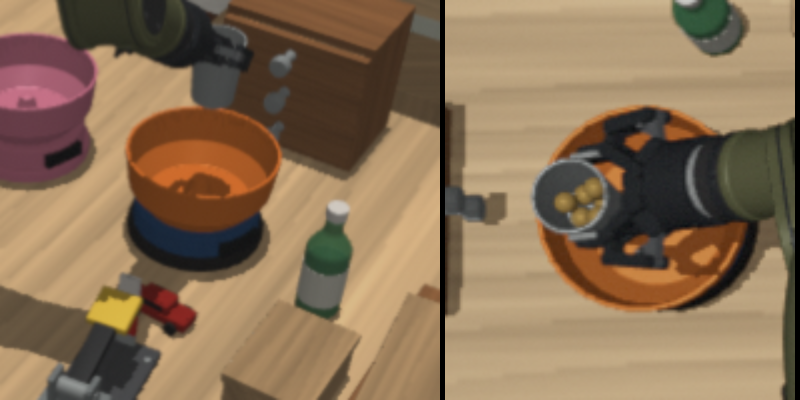

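The cup is held upright over the far half of the bowl, with its mouth at top crop (570,197). Back-projected, that matches my tool model, and knobs are visible inside. Pouring by rolling.

Emit:
carry_out(deltas=[0.19, 0.95, -0.5, 0, 0, -0.05, 1, 0.19, 0.95, -0.5, 0, 0, -0.05, 1, 0.19, 0.95, -0.5, 0, 0, -0.05, 1, 0.19, 0.95, -0.5, 0, 0, -0.05, 1, 0.19, 0.95, -0.5, 0, 0, -0.05, 1, 0.19, 0.95, -0.5, 0, 0, -0.05, 1, 0.19, 0.95, -0.5, 0, 0, -0.05, 1])

```text
time: 18.25
tcp_pos: [499.3, 381.7, 220.4]
tool_rot: [0.14, 0.871, 1.354]
ft_force: [0.2, -0.3, -2.4]
finger_gap: 61.7
```

Emit:
carry_out(deltas=[0.19, 0.95, -0.5, 0, 0, -0.05, 1, 0.19, 0.95, -0.5, 0, 0, -0.05, 1, 0.19, 0.95, -0.5, 0, 0, -0.05, 1, 0.19, 0.95, -0.5, 0, 0, -0.05, 1, 0.19, 0.95, -0.5, 0, 0, -0.05, 1, 0.19, 0.95, -0.5, 0, 0, -0.05, 1, 0.19, 0.95, -0.5, 0, 0, -0.05, 1])

```text
time: 19.12
tcp_pos: [499.4, 381.7, 199.6]
tool_rot: [0.756, 1.192, 1.084]
ft_force: [0.5, -0.0, -2.7]
finger_gap: 61.9
```

Run:
```python
from pour import *
p,r,o=now();print(p.round(1),o['q'].round(2),o['finger_gap'],o['ft_force'].round(1))
f,a,rim,lip=cup(p,r);print('tilt',np.degrees(np.arccos(a[2])),(lip-C).round(),(f-C).round())
p,r=leg(p,r,[495,385,175],tool(90,15,165),'D')
```

```text
[499.4 381.7 199.6] [ 0.11  0.4  -0.66  0.2   1.2   0.07] 61.87561691425096 [ 0.5 -0.  -2.7]
tilt 66.80264006907225 [ 17.   5. 188.] [-61.  52. 185.]
D 19 rows of [0.05, 0.9, -0.28] [-0.0, 0.0, -0.02]
```

Emit:
carry_out(deltas=[0.05, 0.9, -0.28, 0, 0, -0.04, 1, 0.05, 0.9, -0.28, 0, 0, -0.04, 1, 0.05, 0.9, -0.28, 0, 0, -0.04, 1, 0.05, 0.9, -0.28, 0, 0, -0.04, 1, 0.05, 0.9, -0.28, 0, 0.02, -0.04, 1, 0.05, 0.9, -0.28, 0, 0.02, -0.04, 1, 0.05, 0.9, -0.28, 0, 0.02, -0.04, 1, 0.05, 0.9, -0.28, 0, 0.02, -0.04, 1, 0.05, 0.9, -0.28, 0, 0.02, -0.04, 1, 0.05, 0.9, -0.28, 0, 0.02, -0.04, 1])

```text
time: 20.38
tcp_pos: [499.5, 389.0, 175.7]
tool_rot: [1.395, 1.668, 0.61]
ft_force: [0.8, 0.4, -2.6]
finger_gap: 61.8
```

Emit:
carry_out(deltas=[0.05, 0.9, -0.28, 0, 0, 0, 1, 0.05, 0.9, -0.28, 0, 0, 0, 1, 0.05, 0.9, -0.28, 0, 0, 0, 1, 0.05, 0.9, -0.28, 0, 0, 0, 1, 0.05, 0.9, -0.28, 0, 0, 0, 1, 0.05, 0.9, -0.28, 0, 0, 0, 1, 0.05, 0.9, -0.28, 0, 0, 0, 1, 0.05, 0.9, -0.28, 0, 0, 0, 1, 0.05, 0.9, -0.28, 0, 0, 0, 1, 0, 0, 0, 0, 0, 0, 1])

```text
time: 21.62
tcp_pos: [499.4, 389.2, 176.4]
tool_rot: [1.931, 1.988, 0.011]
ft_force: [0.1, 1.0, -0.5]
finger_gap: 61.9
```

Emit:
carry_out(deltas=[0, 0, 0, 0, 0, 0.15, 1, 0, 0, 0, 0, 0, -0.15, 1, 0, 0, 0, 0, 0, 0.15, 1, 0, 0, 0, 0, 0, -0.15, 1, 0, 0, 0, 0, 0, 0, 1, 0, 0, 0, 0, 0, 0, 1])

```text
time: 22.38
tcp_pos: [499.4, 389.9, 175.6]
tool_rot: [1.93, 1.99, 0.009]
ft_force: [0.1, 0.8, -1.6]
finger_gap: 61.9
```

Run:
```python
from pour import *
p,r,o=now();print(p.round(1),o['q'].round(2),o['finger_gap'],o['ft_force'].round(1))
f,a,rim,lip=cup(p,r);print('tilt',np.degrees(np.arccos(a[2])),(lip-C).round(),(f-C).round())
c=cap('scene');d=cap('top');a=cv2.resize(c['image'][80:280,300:520],(440,400));b=cv2.resize(d['image'][140:300,100:240],(350,400))
o=np.zeros((400,800,3),np.uint8);o[:,:440]=a;o[:,445:795]=b;cv2.imwrite('pics/s5.png',o[:,:,::-1])
```

```text
[499.4 389.9 175.6] [ 0.1   0.49 -0.73 -0.04  1.29  1.7 ] 61.85168555243167 [ 0.1  0.8 -1.6]
tilt 128.1769992814207 [-10.  34. 148.] [-23.  79. 226.]
```

View pics/s5.png

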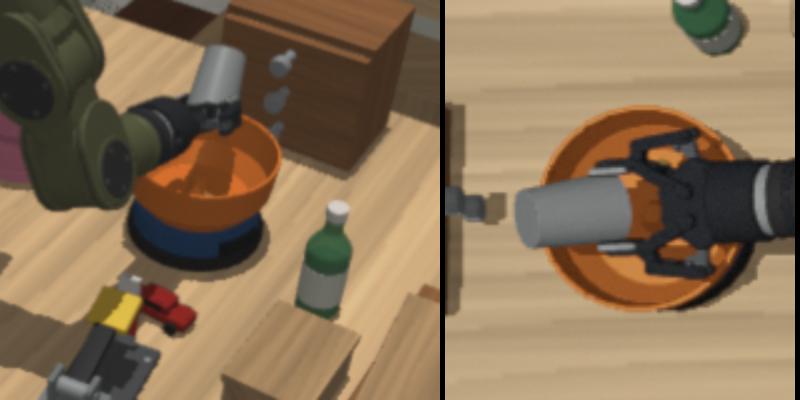

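The cup is inverted at 128° with its lip inside the bowl, and nothing is lying outside. Rolling back up while lifting, then I'll check the cup and the bowl.

Emit:
carry_out(deltas=[-0.05, -0.9, 0.28, 0, 0, 0.2, 1, -0.05, -0.9, 0.28, 0, 0, 0.2, 1, -0.05, -0.9, 0.28, 0, 0, 0.2, 1, -0.05, -0.9, 0.28, 0, 0, 0.2, 1, -0.05, -0.9, 0.28, 0, 0, 0.2, 1, -0.05, -0.9, 0.28, 0, 0, 0.2, 1, -0.05, -0.9, 0.28, 0, 0, 0.2, 1, -0.05, -0.9, 0.28, 0, 0, 0.1, 1, -0.05, -0.9, 0.28, 0, 0, 0.1, 1, -0.05, -0.9, 0.28, 0, 0, 0.1, 1])

```text
time: 23.72
tcp_pos: [499.4, 389.9, 278.2]
tool_rot: [1.327, 1.624, 0.672]
ft_force: [-1.0, 0.2, -0.1]
finger_gap: 61.7
```

Emit:
carry_out(deltas=[-0.05, -0.9, 0.28, 0, 0, 0, 1, -0.05, -0.9, 0.28, 0, 0, 0, 1, -0.05, -0.9, 0.28, 0, 0, 0, 1, -0.05, -0.9, 0.28, 0, 0, 0, 1, -0.05, -0.9, 0.28, 0, 0, 0, 1, -0.05, -0.9, 0.28, 0, 0, 0, 1, -0.05, -0.9, 0.28, 0, 0, 0, 1, -0.05, -0.9, 0.28, 0, 0, 0, 1, -0.05, -0.9, 0.28, 0, 0, 0, 1])

```text
time: 24.85
tcp_pos: [499.4, 389.9, 278.0]
tool_rot: [0.75, 1.19, 1.089]
ft_force: [1.1, 0.3, -0.5]
finger_gap: 61.8
```

Run:
```python
from pour import *
p,r,o=now();print(p.round(1),o['q'].round(2),o['finger_gap'],o['ft_force'].round(1))
p,r=leg(p,r,[540,230,285],tool(75,35),'C-');p,r=leg(p,r,[609,16,285],tool(10,35),'B-')
```

```text
[499.4 389.9 278. ] [ 0.12  0.29 -0.57  0.37  1.2   0.1 ] 61.76682547533358 [ 1.1  0.3 -0.5]
C- 14 rows of [-0.31, -0.91, 0.31] [0.05, -0.19, 0.01]
B- 14 rows of [0.0, -0.0, -0.93] [0.08, -0.25, 0.0]
```

Emit:
carry_out(deltas=[-0.31, -0.91, 0.31, 0.05, -0.19, 0.01, 1, -0.31, -0.91, 0.31, 0.05, -0.19, 0.01, 1, -0.31, -0.91, 0.31, 0.05, -0.19, 0.01, 1, -0.31, -0.91, 0.31, 0.05, -0.19, 0.01, 1, -0.31, -0.91, 0.31, 0.05, -0.19, 0.01, 1, -0.31, -0.91, 0.31, 0.05, -0.19, 0.01, 1, -0.31, -0.91, 0.31, 0.05, -0.19, 0.01, 1])

```text
time: 25.72
tcp_pos: [520.6, 309.7, 282.2]
tool_rot: [0.165, 0.876, 1.218]
ft_force: [-0.2, 0.2, -0.0]
finger_gap: 61.9
```

Emit:
carry_out(deltas=[-0.31, -0.91, 0.31, 0.05, -0.19, 0.01, 1, -0.31, -0.91, 0.31, 0.05, -0.19, 0.01, 1, -0.31, -0.91, 0.31, 0.05, -0.19, 0.01, 1, -0.31, -0.91, 0.31, 0.05, -0.19, 0.01, 1, -0.31, -0.91, 0.31, 0.05, -0.19, 0.01, 1, -0.31, -0.91, 0.31, 0.05, -0.19, 0.01, 1, -0.31, -0.91, 0.31, 0.05, -0.19, 0.01, 1])

```text
time: 26.6
tcp_pos: [541.4, 230.0, 286.4]
tool_rot: [-0.403, 0.518, 1.259]
ft_force: [-0.8, 0.3, -0.6]
finger_gap: 61.7
```

Emit:
carry_out(deltas=[0, 0, -0.93, 0.08, -0.25, 0, 1, 0, 0, -0.93, 0.08, -0.25, 0, 1, 0, 0, -0.93, 0.08, -0.25, 0, 1, 0, 0, -0.93, 0.08, -0.25, 0, 1, 0, 0, -0.93, 0.08, -0.25, 0, 1, 0, 0, -0.93, 0.08, -0.25, 0, 1, 0, 0, -0.93, 0.08, -0.25, 0, 1])

```text
time: 27.48
tcp_pos: [574.6, 125.0, 286.2]
tool_rot: [-0.226, 0.583, 0.708]
ft_force: [0.7, -0.0, -0.8]
finger_gap: 61.7
```

Run:
```python
from pour import *
p,r,o=now();print(p.round(1),o['q'].round(2),o['finger_gap'],o['ft_force'].round(1))
p,r=leg(p,r,[609,16,285],tool(10,35),'B-');p,r=leg(p,r,[515,-319.5,263],tool(-75,35),'A-')
d=cap('top');b=cv2.resize(d['image'][160:290,120:320],(800,520),interpolation=cv2.INTER_CUBIC)
cv2.imwrite('pics/s6.png',b[:,:,::-1])
```

```text
[574.6 125.  286.2] [-0.18 -0.08 -0.79  0.14  0.7  -0.64] 61.68467223677897 [ 0.7 -0.  -0.8]
B- 7 rows of [0.0, -0.0, -0.91] [0.08, -0.26, -0.0]
A- 18 rows of [0.0, 0.0, -0.94] [-0.09, -0.31, -0.02]
```

View pics/s6.png

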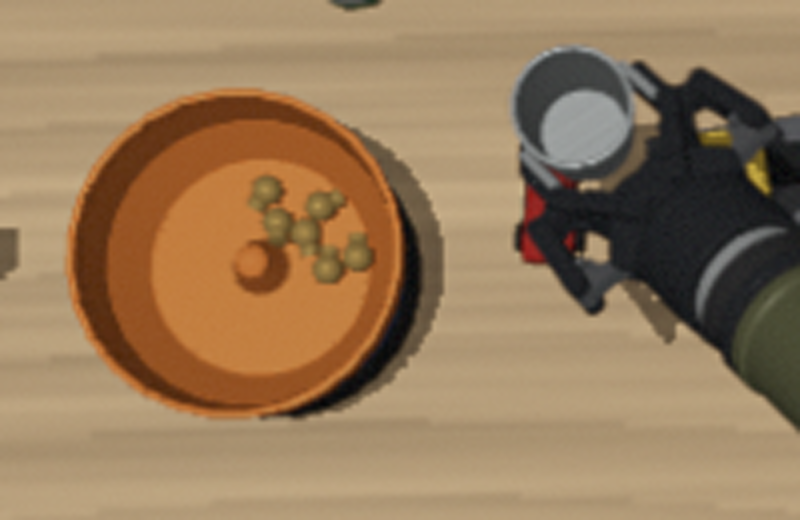

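All six knobs lie in the bowl, at crop (267,190), (278,225), (307,233), (320,205), (328,262) and (358,255). The cup at (575,110) is empty. Taking the cup back to its old spot.

Emit:
carry_out(deltas=[0, 0, -0.91, 0.08, -0.26, 0, 1, 0, 0, -0.91, 0.08, -0.26, 0, 1, 0, 0, -0.91, 0.08, -0.26, 0, 1, 0, 0, -0.91, 0.08, -0.26, 0, 1, 0, 0, -0.91, 0.08, -0.26, 0, 1, 0, 0, -0.91, 0.08, -0.26, 0, 1, 0, 0, -0.91, 0.08, -0.26, 0, 1])

```text
time: 28.4
tcp_pos: [608.2, 16.2, 285.7]
tool_rot: [-0.057, 0.612, 0.172]
ft_force: [-1.1, -0.1, -0.5]
finger_gap: 61.5
```

Emit:
carry_out(deltas=[0, 0, -0.94, -0.09, -0.31, 0, 1, 0, 0, -0.94, -0.09, -0.31, 0, 1, 0, 0, -0.94, -0.09, -0.31, 0, 1, 0, 0, -0.94, -0.09, -0.31, 0, 1, 0, 0, -0.94, -0.09, -0.31, 0, 1, 0, 0, -0.94, -0.09, -0.31, 0, 1, 0, 0, -0.94, -0.09, -0.31, 0, 1, 0, 0, -0.94, -0.09, -0.31, 0, 1, 0, 0, -0.94, -0.09, -0.31, 0, 1])

```text
time: 29.52
tcp_pos: [559.6, -151.1, 285.6]
tool_rot: [0.168, 0.599, -0.543]
ft_force: [1.2, -0.2, -1.4]
finger_gap: 61.6
```

Emit:
carry_out(deltas=[0, 0, -0.94, -0.09, -0.31, -0.1, 1, 0, 0, -0.94, -0.09, -0.31, -0.1, 1, 0, 0, -0.94, -0.09, -0.31, -0.1, 1, 0, 0, -0.94, -0.09, -0.31, -0.1, 1, 0, 0, -0.94, -0.09, -0.31, -0.1, 1, 0, 0, -0.94, -0.09, -0.31, -0.1, 1, 0, 0, -0.94, -0.09, -0.31, -0.1, 1, 0, 0, -0.94, -0.09, -0.31, -0.1, 1, 0, 0, -0.94, -0.09, -0.31, -0.1, 1, 0, 0, 0, 0, 0, 0, 1])

```text
time: 30.78
tcp_pos: [512.3, -318.7, 231.3]
tool_rot: [0.394, 0.528, -1.254]
ft_force: [0.1, -0.7, -0.4]
finger_gap: 61.6
```

Run:
```python
from pour import *
p,r,o=now();print(p.round(1),o['q'].round(2),o['finger_gap'],o['ft_force'].round(1))
leg(p,r,[515,-319.5,52],tool(-75,35),'down');f,a,rim,lip=cup(p,r);print('model tilt',np.degrees(np.arccos(min(a[2],1))))
d=cap('top');W=cloud(d);q=W[195:250,400:465].reshape(-1,3)
ri=p[2]-47.1+85;q=q[(abs(q[:,2]-ri)<9)&(np.hypot(q[:,0]-rim[0],q[:,1]-rim[1])<40)]
A=np.c_[q[:,:2],np.ones(len(q))];print('rim exp',rim.round(),'seen',q.mean(0).round(1),len(q),'slopes',np.linalg.lstsq(A,q[:,2],rcond=None)[0][:2].round(3))
```

```text
[ 512.3 -318.7  231.3] [-0.1   0.13 -0.69  0.28 -0.87  0.97] 61.61431694167196 [ 0.1 -0.7 -0.4]
down 4 rows of [-0.01, -0.02, -0.04] [0.01, -0.0, -0.75]
model tilt 0.33212561116400574
rim exp [ 504. -291.  269.] seen [ 505.2 -290.5  268.4] 216 slopes [-0.011  0.042]
```

The rim is where the model expects, so the cup has not slipped. Lowering it.

Emit:
carry_out(deltas=[0, 0, -0.15, 0.05, 0, -0.8, 1, 0, 0, 0, 0, 0, -0.8, 1, 0, 0, 0, 0, 0, -0.7, 1, 0, 0, 0, 0, 0, -0.5, 1, 0, 0, 0, 0, 0, -0.2, 1, 0, 0, 0, 0, 0, -0.03, 1, 0, 0, 0, 0, 0, 0, 1])

```text
time: 31.7
tcp_pos: [515.1, -318.4, 51.3]
tool_rot: [0.398, 0.522, -1.267]
ft_force: [0.0, -0.8, -0.8]
finger_gap: 61.7
```

Emit:
carry_out(deltas=[0, 0, 0, 0, 0, -0.05, 1, 0, 0, 0, 0, 0, -0.02, 1, 0, 0, 0, 0, 0, 0, 1])

```text
time: 32.08
tcp_pos: [515.1, -318.9, 47.1]
tool_rot: [0.398, 0.521, -1.268]
ft_force: [-0.4, 1.0, 1.7]
finger_gap: 61.6
```

Contact at z = 47.1 mm with +1.7 N. Opening and backing straight out along the tool.

Emit:
carry_out(deltas=[0, 0, 0, 0, 0, 0, -1, 0, 0, 0, 0, 0, 0, -1, 0, 0, 0, 0, 0, 0, -1, 0, 0, 0, 0, 0, 0, -1, 0, 0, 0, 0, 0, 0, -1, 0, 0, 0, 0, 0, 0, -1])

```text
time: 32.83
tcp_pos: [514.6, -318.7, 46.4]
tool_rot: [0.398, 0.523, -1.268]
ft_force: [-0.4, 0.0, -0.0]
finger_gap: 85.5
```

Emit:
carry_out(deltas=[0, 0, 0, -0.06, 0.23, 0.16, -1, 0, 0, 0, -0.08, 0.32, 0.22, -1, 0, 0, 0, -0.08, 0.32, 0.22, -1, 0, 0, 0, -0.08, 0.32, 0.3, -1, 0, 0, 0, -0.08, 0.32, 0.5, -1, 0, 0, 0, 0, 0.3, 0.8, -1, 0, 0, 0, 0, 0.3, 0.8, -1, 0, 0, 0, 0, 0, 0, -1])

```text
time: 33.83
tcp_pos: [494.7, -190.7, 230.3]
tool_rot: [0.403, 0.517, -1.264]
ft_force: [0.6, -0.9, -0.5]
finger_gap: 85.6
```

Run:
```python
from pour import *
p,r,o=now();print(p.round(1),o['q'].round(2),o['ft_force'].round(1))
d=cap('top');c=cap('scene');W=cloud(d)
q=W[200:245,410:456].reshape(-1,3);q=q[(q[:,2]>79)&(q[:,2]<92)];A=np.c_[q[:,:2],np.ones(len(q))]
print('cup rim',q.mean(0).round(1),q.min(0).round(),q.max(0).round(),np.linalg.lstsq(A,q[:,2],rcond=None)[0][:2].round(3))
im=d['image'].astype(int);m=(im[...,0]>140)&(im[...,1]>110)&(im[...,2]<80)&(W[...,2]>80)&(W[...,2]<130);m[:180]=0;m[225:]=0;m[:,:280]=0;m[:,325:]=0
q=W[m];print('pad',q.mean(0).round(1),cv2.minAreaRect(q[:,:2].astype(np.float32)),len(q))
q=W[175:235,275:370].reshape(-1,3);q=q[(q[:,2]>7)&(q[:,2]<130)];print('box',cv2.minAreaRect(q[:,:2].astype(np.float32)))
a=cv2.resize(c['image'][200:400,180:400],(440,400));b=cv2.resize(d['image'][160:270,270:460],(620,359))
o=np.zeros((600,700,3),np.uint8);o[:240,:264]=cv2.resize(a,(264,240));o[241:600,:620]=b;cv2.imwrite('pics/s7.png',o[:,:,::-1])
```

```text
[ 494.7 -190.7  230.3] [ 0.2   0.17 -0.6   0.71 -0.96  1.47] [ 0.6 -0.9 -0.5]
cup rim [ 510.4 -292.9   84.5] [ 477. -323.   79.] [ 540. -260.   91.] [-0.001 -0.012]
pad [555.1  35.2 108.3] ((555.3430786132812, 35.20477294921875), (49.125152587890625, 47.567813873291016), 7.680163383483887) 385
box ((585.2091674804688, -18.14716339111328), (122.9909896850586, 244.48101806640625), 4.815263748168945)
```

View pics/s7.png

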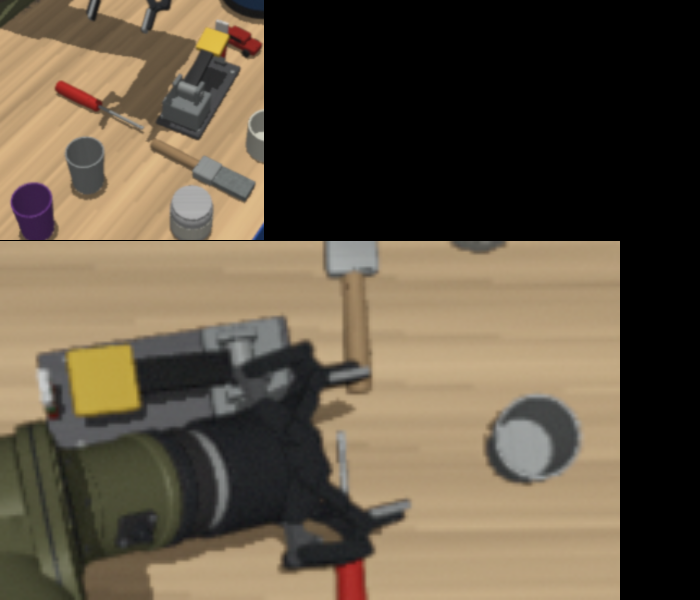

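The cup stands level at (509,-292). The measured pad centre is (555,35,108), which agrees with the 108 mm given. Now to the pad with the tool down and the fingers shut.

Run:
```python
from wrist import *
p,r,o=now();t=tool(-82,90);print(w(0,0,0,[555,37,150],Rt=t))
p,r=leg(p,r,[555,37,200],t,'over');leg(p,r,[555,37,125],t,'d')
```

```text
{'q1': np.float64(0.07), 'pp': 90, 'q5': np.float64(-0.0), 'q6': np.float64(1.5), 'W': array([555.,  37., 400.]), 'Wr': 556}
over 12 rows of [0.9, 0.18, -0.11] [0.09, 0.32, -0.04]
d 2 rows of [0.0, 0.0, 0.0] [0.0, 0.0, -0.62]
```

Emit:
carry_out(deltas=[0.9, 0.18, -0.11, 0.09, 0.32, 0, 1, 0.9, 0.18, -0.11, 0.09, 0.32, 0, 1, 0.9, 0.18, -0.11, 0.09, 0.32, 0, 1, 0.9, 0.18, -0.11, 0.09, 0.32, 0, 1, 0.9, 0.18, -0.11, 0.09, 0.32, 0, 1, 0.9, 0.18, -0.11, 0.09, 0.32, 0, 1, 0.9, 0.18, -0.11, 0.09, 0.32, 0, 1], force=30)

```text
time: 34.8
tcp_pos: [528.7, -57.7, 224.1]
tool_rot: [0.812, 0.967, -1.205]
ft_force: [-0.0, 0.2, -0.6]
finger_gap: 0.3
```

Emit:
carry_out(deltas=[0.9, 0.18, -0.11, 0.09, 0.32, -0.05, 1, 0.9, 0.18, -0.11, 0.09, 0.32, -0.05, 1, 0.9, 0.18, -0.11, 0.09, 0.32, -0.05, 1, 0.9, 0.18, -0.11, 0.09, 0.32, -0.05, 1, 0.9, 0.18, -0.11, 0.09, 0.32, -0.05, 1, 0, 0, 0, 0, 0, 0, 1, 0, 0, 0, 0, 0, 0, 1])

```text
time: 35.67
tcp_pos: [555.7, 37.6, 210.1]
tool_rot: [1.106, 1.274, -1.11]
ft_force: [-0.5, 0.2, 0.3]
finger_gap: -0.2
```

Run:
```python
from wrist import *
p,r,o=now();print(p.round(1),o['q'].round(2),r.as_matrix().round(2).tolist(),o['finger_gap'],o['ft_force'].round(1))
leg(p,r,[555,37,125],tool(-82,90),'d')
```

```text
[555.7  37.6 210.1] [ 0.07  0.32 -0.04  1.22  0.    1.5 ] [[-0.0, 0.99, 0.14], [0.0, 0.14, -0.99], [-1.0, -0.0, -0.0]] -0.1767638567316469 [-0.5  0.2  0.3]
d 2 rows of [-0.0, -0.02, 0.02] [-0.01, -0.0, -0.71]
```

Emit:
carry_out(deltas=[0, 0, 0, 0, 0, -0.5, 1, 0, 0, 0, 0, 0, -0.5, 1, 0, 0, 0, 0, 0, -0.35, 1, 0, 0, 0, 0, 0, -0.2, 1, 0, 0, 0, 0, 0, 0, 1])

```text
time: 36.3
tcp_pos: [555.7, 38.2, 117.7]
tool_rot: [1.107, 1.274, -1.109]
ft_force: [0.2, 0.5, 0.0]
finger_gap: 0.0
```

Emit:
carry_out(deltas=[0, 0, 0, 0, 0, -0.1, 1, 0, 0, 0, 0, 0, -0.1, 1, 0, 0, 0, 0, 0, -0.1, 1, 0, 0, 0, 0, 0, 0, 1, 0, 0, 0, 0, 0, 0, 1])

```text
time: 36.92
tcp_pos: [556.6, 38.3, 100.5]
tool_rot: [1.108, 1.273, -1.108]
ft_force: [0.4, 0.3, -0.2]
finger_gap: 0.3
```

There's no force at z = 100.5 although the pad top is about 108. I'll look before pressing further.

Run:
```python
from wrist import *
c=cap('scene');d=cap('top');a=cv2.resize(c['image'][190:310,290:420],(433,400),interpolation=cv2.INTER_CUBIC);b=cv2.resize(d['image'][160:250,270:370],(360,324))
o=np.zeros((400,800,3),np.uint8);o[:,:433]=a;o[:324,438:798]=b;cv2.imwrite('pics/s8.png',o[:,:,::-1])
S=cloud(c);im=c['image'].astype(int);m=(im[...,0]>140)&(im[...,1]>110)&(im[...,2]<70)&(S[...,2]>60)&(S[...,2]<130);m[:,:320]=0;m[:,400:]=0;m[:200]=0;m[290:]=0
q=S[m];print(q.mean(0).round(1),len(q),q.min(0).round(),q.max(0).round())
```

```text
[532.5  34.  110.2] 1 [533.  34. 110.] [533.  34. 110.]
```

View pics/s8.png

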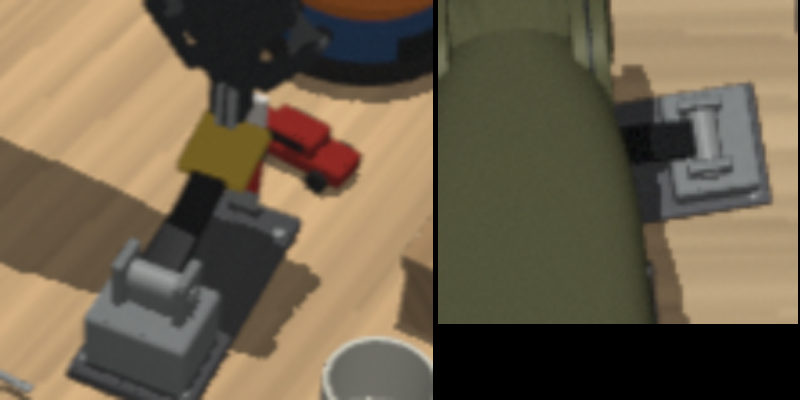

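The shut fingertips end at crop (228,118), above the far part of the pad, whose centre is about (222,150). I'll measure the tip and the pad from depth.

Run:
```python
from wrist import *
c=dict(np.load('last_scene.npz'));S=cloud(c)
for v in range(216,246,2):print(v,[tuple(S[v,u].round().astype(int).tolist())+tuple(c['image'][v,u].tolist()) for u in(356,360)])
```

```text
216 [(556, 25, 168, 71, 72, 71), (565, 27, 171, 44, 44, 45)]
218 [(555, 29, 159, 69, 70, 70), (563, 32, 160, 73, 74, 74)]
220 [(556, 26, 156, 65, 66, 65), (564, 30, 157, 69, 70, 70)]
222 [(555, 28, 148, 65, 66, 65), (564, 31, 150, 68, 69, 70)]
224 [(556, 27, 143, 62, 62, 62), (564, 32, 144, 63, 65, 64)]
226 [(556, 28, 136, 63, 63, 61), (564, 31, 138, 64, 65, 65)]
228 [(546, 46, 111, 108, 90, 39), (555, 48, 114, 97, 86, 56)]
230 [(549, 42, 109, 115, 95, 34), (558, 44, 112, 116, 95, 35)]
232 [(552, 37, 109, 116, 95, 35), (562, 37, 114, 116, 95, 34)]
234 [(555, 32, 109, 115, 95, 33), (563, 36, 109, 115, 95, 34)]
236 [(556, 31, 104, 115, 95, 34), (565, 34, 106, 115, 95, 34)]
238 [(560, 25, 103, 115, 95, 34), (569, 26, 108, 116, 95, 34)]
240 [(563, 19, 104, 115, 94, 33), (572, 23, 106, 115, 94, 33)]
242 [(565, 17, 101, 113, 94, 34), (574, 20, 103, 115, 95, 34)]
244 [(569, 11, 101, 46, 40, 23), (578, 12, 105, 116, 96, 34)]
```

Depth shows the shut fingertips end at z ≈ 132, about 30 mm short of the reported TCP. Earlier the open fingers looked short in the same way. The pad is still untouched at 108, so I'll descend by force and camera rather than by TCP height.

Emit:
carry_out(deltas=[0, 0, 0, 0, 0, -0.15, 1, 0, 0, 0, 0, 0, -0.1, 1, 0, 0, 0, 0, 0, 0, 1])

```text
time: 37.4
tcp_pos: [555.7, 38.3, 84.5]
tool_rot: [1.107, 1.275, -1.109]
ft_force: [-0.8, 0.9, -0.4]
finger_gap: 0.1
```

Emit:
carry_out(deltas=[0, 0, 0, 0, 0, -0.1, 1, 0, 0, 0, 0, 0, 0, 1])

```text
time: 37.65
tcp_pos: [557.0, 38.5, 79.5]
tool_rot: [1.108, 1.273, -1.107]
ft_force: [0.5, 0.9, 3.7]
finger_gap: 0.2
```

Emit:
carry_out(deltas=[0, 0, 0, 0, 0, -0.08, 1, 0, 0, 0, 0, 0, 0, 1])

```text
time: 37.9
tcp_pos: [557.1, 38.6, 74.8]
tool_rot: [1.109, 1.273, -1.107]
ft_force: [0.2, 1.3, 3.3]
finger_gap: -0.1
```

Emit:
carry_out(deltas=[0, 0, 0, 0, 0, -0.1, 1, 0, 0, 0, 0, 0, -0.1, 1, 0, 0, 0, 0, 0, 0, 1])

```text
time: 38.28
tcp_pos: [557.0, 38.9, 62.6]
tool_rot: [1.109, 1.274, -1.106]
ft_force: [-0.3, 2.9, 6.0]
finger_gap: -0.2
```

```bash
cat > pad.py <<'E'
from wrist import *
p,r,o=now();print(o['time'],p.round(1),o['ft_force'].round(2))
c=cap('scene');S=cloud(c);im=c['image'].astype(int)
m=(im[...,0]>95)&(im[...,2]<0.45*im[...,0])&(im[...,1]>.7*im[...,0])&(S[...,2]>40)&(S[...,2]<130);m[:,:335]=0;m[:,385:]=0;m[:215]=0;m[275:]=0
q=S[m];u=np.array([-.134,.991]);s=(q[:,:2]-[555,35])@u
q,s=q[abs((q[:,:2]-[555,35])@[.991,.134])<22],s[abs((q[:,:2]-[555,35])@[.991,.134])<22]
k=(s>-18)&(s<22);f=np.polyfit(s[k],q[k,2],1);print('pad n',k.sum(),'slope rad',np.arctan(f[0]).round(3),'z mid',f[1].round(1),'-> joint',(0.25-np.arctan(f[0])).round(3))
E
python3 pad.py
```

```text
38.275 [557.   38.9  62.6] [-0.33  2.85  5.96]
pad n 148 slope rad 0.092 z mid 91.4 -> joint 0.158
```

Emit:
carry_out(deltas=[0, 0, 0, 0, 0, -0.08, 1, 0, 0, 0, 0, 0, -0.08, 1, 0, 0, 0, 0, 0, 0, 1, 0, 0, 0, 0, 0, 0, 1, 0, 0, 0, 0, 0, 0, 1])

```text
time: 38.95
tcp_pos: [557.0, 39.4, 53.6]
tool_rot: [1.109, 1.274, -1.106]
ft_force: [-0.7, 4.2, 7.5]
finger_gap: -0.2
```

```bash
python3 pad.py
```

```text
38.95 [557.   39.4  53.6] [-0.73  4.15  7.51]
pad n 149 slope rad 0.031 z mid 83.2 -> joint 0.219
```

Emit:
carry_out(deltas=[0, 0, 0, 0, 0, -0.03, 1, 0, 0, 0, 0, 0, 0, 1, 0, 0, 0, 0, 0, 0, 1, 0, 0, 0, 0, 0, 0, 1, 0, 0, 0, 0, 0, 0, 1, 0, 0, 0, 0, 0, 0, 1, 0, 0, 0, 0, 0, 0, 1, 0, 0, 0, 0, 0, 0, 1])

```text
time: 40.0
tcp_pos: [557.0, 39.5, 51.9]
tool_rot: [1.11, 1.274, -1.105]
ft_force: [-1.2, 5.2, 7.8]
finger_gap: -0.1
```

```bash
python3 pad.py
python3 - <<'E'
from h import *
c=dict(np.load('last_scene.npz'));cv2.imwrite('pics/s9.png',cv2.resize(c['image'][100:420,160:520],(675,600))[:,:,::-1])
E
```

```text
40.0 [557.   39.5  51.9] [-1.25  5.22  7.77]
pad n 143 slope rad 0.022 z mid 81.5 -> joint 0.228
```

View pics/s9.png

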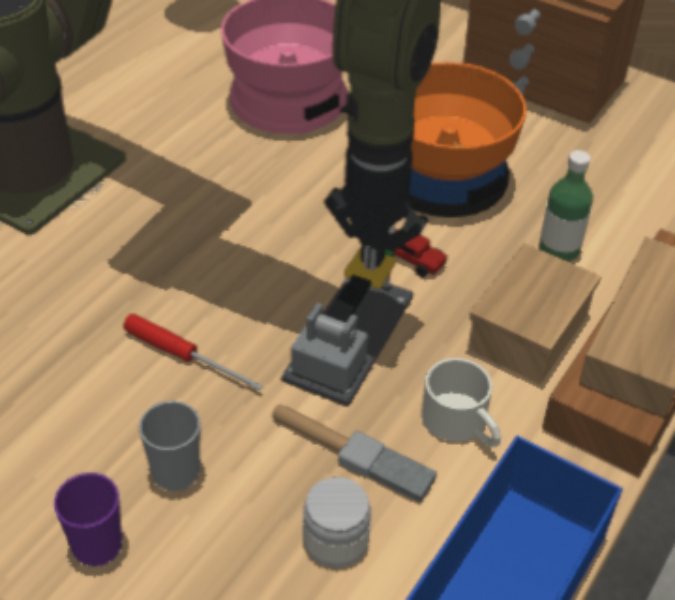

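The cup stands upright at (172,445), the bystanders have not moved, and the paddle is level under the fingers at (370,265). Pad height is 81.5 mm and the press is 7.8 N. Handing in.

Run:
```python
from cell import arm
print(arm.close_job())
```

```text
the job is handed in; nothing more can be done
None
```

I handed the job in at about 40 s. All six knobs were poured into the orange bowl, the empty cup was stood upright again, and the paddle was held level under the shut gripper. The hand-in gave no verdict.

- **Knobs:** after the pour, the top camera showed all six in the bowl and the cup empty. I didn't check the bowl from above again, because the arm later hid much of that view.
- **Cup:** it is back within about 3 mm of where it started. Its rim is level at 84.5 mm, and the fingers are well clear of it.
- **Paddle:** the pad middle is at 81.5 mm (81 is level). The angle works out to about 0.23 to 0.25 rad, with a 7.8 N press, steady for about 1 s.
- **Other objects:** none looked moved in the last picture. I judged this by eye and did not measure it.

Two things disagreed with what was given:

- **Fingertips:** depth put the shut fingertips about 30 mm short of the reported tool point. Contact with the pad came about 28 mm lower than expected. I set the press by force and camera instead of the tool height.
- **Sideways force:** during the final press the wrist also showed about 5 N in y. I take this as friction on the pad and did not look into it.

The first side approach to the cup ran into the arm's fold limit, and the first grip sat too far back. I corrected both before lifting the cup.

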